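# Fit the charged battery to the transport ventilator

### The arm

A 6-joint arm with a two-finger parallel gripper is mounted at the origin on the work surface. World frame = base frame: x ahead of the robot, y to its left, z up, the work surface at z = 0. Lengths are in m, angles in rad, forces in N, time in s.
With the tool pointing down it reaches from about 0.3 to 0.775 m from the base axis. Payload 14.6 kg.
Tool frame: the origin (TCP) lies midway between the tips of the shut fingers; the grasp point (between the pads) lies 19 mm behind it (ctrl.pinch_z is the z of the grasp point in the tool frame, in m); z points along the fingers, y is the line along which they close (so a half turn about z gives the same grasp; the last joint's range is limited). The gripper opens to 94 mm and grips with 3 to 60 N. Pads are 16 mm wide; open, the fingers measure 119 mm over their backs; the gripper's body (75 mm by 177 mm) begins 78 mm behind the grasp point.
Start: joints at [1.191, 0.3, 1.521, -0, 1.321, -0.067], TCP at [0.169, 0.523, 0.205] pointing down, gripper open.
Joint ranges: [-3.03, 3.03], [-0.79, 2.21], [0.23, 2.52], [-1.04, 4.18], [0, 3.07], [-2.55, 2.55]. Speed limits (rad/s): [2.22, 2.22, 2.57, 3.14, 3.14, 3.14].

### API

Orientations are given as [roll, pitch, yaw] about the fixed x, y, z axes, in that order (R = Rz(yaw) Ry(pitch) Rx(roll)).
In Python, from station import ctrl, camera, ticket gives the robot as it stands. The module is installed in compiled form; this text tells all that it offers.
- The arm moves only by the shell command python3 -m inch 'ROWS' [FORCE]. ROWS is text: rows parted by semicolons, each of 7 numbers parted by spaces: the opening, from -1 (shut) to 1 (fully open), then the shift along the tool's x, y, z in units of 0.03 m (1.0 is 0.03 m), then the turn, a rotation vector about the tool's x, y, z in units of 10 degrees (1.0 is 10 degrees). In form: grip dx dy dz rx ry rz; .... A call has 1 to 10 rows; each row shifts and turns the commanded pose from where the row before left it, along the tool's axes as they then stand; what a row does not reach is not made up. A row lasts 1/8 s, in which the tool goes at most 62.5 mm and 10.7 degrees, less where a joint would pass 70% of its speed; a pose out of reach is approached as far as the arm can. A call with a number of a shift or a turn outside -1 to 1 is refused whole. A call with a gripper value outside its range is refused whole. The fingers move at their own pace and stop on an object; FORCE is the grip in N (left out, the last holds). Time passes only in rows, so rows that do not move let the fingers close. It gives the time, the measured TCP pose, the force, the opening and the grip force at its end, in the units of the state.
- ctrl.get_obs(): the state, without advancing time (a new reading comes with each control period).
- camera(name): name is "side" or "top"; returns a dict with "img" (384x512x3 uint8, blue, green, red), "range_z" (384x512 float32, m along the optical axis (not along the pixel's ray), 0 where there is no reading), "intrinsics" (3x3 intrinsics, pixels), "k1" (the pictures are not rectified: a ray, as slopes to the right and down, at radius r is drawn at 1 + k1 r^2 times it, then the intrinsics apply), "view" (4x4, takes a point from world to camera coordinates). Camera axes: x right, y down, z forward; pixel columns grow to the right and rows downward; lengths in m; the calibration is good to about 2 mm. A picture is of the moment at which its call begins.
- ticket.hand_in(): hands the job in; it is judged then, once.
The state is a dict: "time_s": time; "qpos": joint angles; "joint_vel": joint speeds; "tau": joint torques, N m; "ee_pos": TCP position; "eef_rot": TCP orientation; "force": force on the tool from outside, world axes, zero at the start; "moment": the same for the moment, N m; "grip_width": finger opening in m; "grip_force": force on a finger pad.
Only numpy, scipy, OpenCV 4.12 (cv2) and the standard library are available. Lean on these libraries where they do the work, as an engineer would, in place of code of your own. Each camera call takes 0.05 s, during which the arm holds its last target. There are 200 camera calls.

### The job

Lift the green-capped battery out of the charger and set it down, let go, on the sloping blue rest, so that you can take it again by its grip rib. Then lay it in the ventilator's battery bay, rib upward and green cap towards the green mark, and press it firmly home, without ramming it, until it is flush with the casing. Leave the orange-capped battery and the other things on the trolley where they are.

Things in the scene. Friction and masses are not known exactly. Their poses are not given: they have to be found in the camera images.
- battery: The charged battery: black block 58 x 36 x 120 mm (its x, y, z), green cap on the last 18 mm at its +z end, grey grip rib on its broad +y face. It starts upright in the charger, cap up, rib towards the charger's housing. Origin: centre of the lower, uncapped 58 x 36 end. Mass 0.3 to 0.6 kg.
- battery_rib (a point): Middle of the crest of the battery's grip rib (battery frame 0, 44, 60 mm), axes as the battery's. The rib runs across the battery: 50 mm long in x, 14 mm thick (z = 53 to 67 mm), standing 26 mm out of the face (y = 18 to 44 mm).
- battery_cap (a point): Centre of the battery's green end (battery frame 0, 0, 120 mm); axes as the battery's.
- battery_under (a point): Centre of the battery's broad underside, on the far side from the rib (battery frame 0, -18, 60 mm); axes as the battery's.
- spare: The flat battery, same shape and frame, with an orange cap. It stands in the charger's other socket and stays there.
- charger: White and grey charger, fixed. Origin: on the table, midway between two sockets at x = -54 and +54 mm (either may hold the green battery). Socket floor 12 mm above the table; its 6 mm walls rise 16 mm higher, 2 mm play round the battery. Housing behind the ribs: y = 52 to 114 mm, 133 mm tall, 230 mm wide.
- rest: Sloping rest with blue faces, fixed: a 45 degree vee, 50 mm wide (x). Origin: on the table under the middle; base plate 90 x 130 mm.
- vee (a point): The line where the rest's two faces meet (rest frame 0, 30, 20 mm), axes as the rest's. The long face climbs 95 mm from here along (0, -1, 1)/1.414 and takes the battery's broad underside; the short face, 40 mm, climbs along (0, 1, 1)/1.414 and takes the battery's uncapped end. So laid, the rib points along (0, 1, 1)/1.414.
- ventilator: White transport ventilator lying on its back, fixed: 180 x 240 x 80 mm (x, y, z), carrying bar at +x. Origin: on the table under its centre. The bay in its top is 61.5 x 123.5 mm, 36 mm deep, long side along y, with a grey lead-in 3 mm wide round its mouth; a green mark lies on the top beside its -y end.
- bay (a point): Centre of the bay's floor, 44 mm above the table, axes as the ventilator's. The battery's broad underside comes to rest here, its +z (cap) pointing along -y, its rib up. The casing's top is 36 mm above.
- contact_block (a joint): Stiff copper contact block, 36 x 80 mm, in the bay's floor: 0 when it stands 8 mm proud, 0.008 m when pushed level with the floor. It takes about 12 N to push and stays where it is left. The bay is damaged by a blow above 200 N.
- gel: bottle of hand gel, 56 mm across, 140 mm tall, a bystander; origin: centre of its underside.
- jar: amber jar with white lid, 60 mm across, 70 mm tall, a bystander; origin: centre of its underside.
- dish: steel bowl, 110 mm across, 40 mm tall, a bystander; origin: centre of its underside.
- tape: roll of white tape, 70 mm across, 24 mm tall, a bystander; origin: centre of its underside.
- torch: aluminium pen torch lying flat, 130 mm long, 18 mm thick, a bystander; origin: centre of it.
- packet: cardboard packet 120 x 80 x 30 mm, a bystander; origin: centre of its underside.
Things that resemble listed ones, but are neither listed nor needed, are in the scene too. Leave any turquoise look-alike of the rest alone.

How it is judged:
By the outcome, as a careful person would: the job done as asked, in the order asked, and still so for the second after the job is handed in, with the robot touching nothing.
It also fails if it takes over 54 s, if anything falls off the work surface, if the arm or the gripper's body presses on something with over 40 N, if the wrist force passes 120 N, or if a joint passes its speed limit or range.

## Working session

There is one attempt and no reset: what is moved stays moved. The work goes in short steps, Python scripts to look and compute and a shell command to move; the robot and the scene stay as the last step left them, time stands still between calls to the robot, and variables do not carry over. Pictures are saved under pics/ and viewed, at most 10 in all, crops included, and the job is handed in when it is done.

```bash
mkdir -p pics; ls; python3 - <<'E'
from station import ctrl,camera,ticket
import cv2,numpy as np
for n in("side","top"):
    c=camera(n); cv2.imwrite(f"pics/{n}0.png",c["img"]); np.savez(f"pics/{n}0.npz",**c)
    print(n,c["intrinsics"],c["k1"],np.round(c["view"],4))
print(ctrl.get_obs(),ctrl.pinch_z)
E
```

```text
pics
side [[441.51599055   0.         247.59209135]
 [  0.         441.51599055 191.98103122]
 [  0.           0.           1.        ]] -0.06662626172773764 [[ 0.7334 -0.6798 -0.0025 -0.3518]
 [-0.5281 -0.5674 -0.6317  0.3602]
 [ 0.4281  0.4646 -0.7752  1.0741]
 [ 0.      0.      0.      1.    ]]
top [[405.48704365   0.         252.18644935]
 [  0.         405.48704365 192.48657868]
 [  0.           0.           1.        ]] -0.05868927940757952 [[-1.3400e-02 -9.9990e-01  8.0000e-04  5.2200e-02]
 [-9.8930e-01  1.3200e-02 -1.4510e-01  5.1800e-01]
 [ 1.4510e-01 -2.7000e-03 -9.8940e-01  1.1189e+00]
 [ 0.0000e+00  0.0000e+00  0.0000e+00  1.0000e+00]]
{'time_s': 0.1, 'qpos': array([ 1.19138148e+00,  3.00388993e-01,  1.52145856e+00, -6.95022944e-06,
        1.32072704e+00, -6.65985537e-02]), 'joint_vel': array([-0.00100002, -0.00067217, -0.0009402 ,  0.0004851 ,  0.00043481,
        0.00090198]), 'tau': array([-1.04050087e-04, -5.32651305e+01, -3.53280938e+01,  7.08749495e-02,
        2.34290538e-02, -1.23341772e-05]), 'ee_pos': array([0.16917966, 0.52310494, 0.20498321]), 'eef_rot': array([-3.14061244e+00, -5.86300776e-05,  2.82877805e+00]), 'force': array([-0.53325979, -0.48510898,  0.00074304]), 'moment': array([-0.01920866, -0.01950325,  0.0215446 ]), 'grip_force': 0.0, 'grip_width': 0.09387103885106647} -0.0188
```

View pics/side0.png

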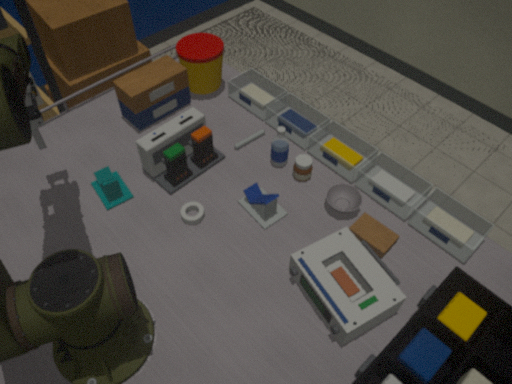

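View pics/top0.png

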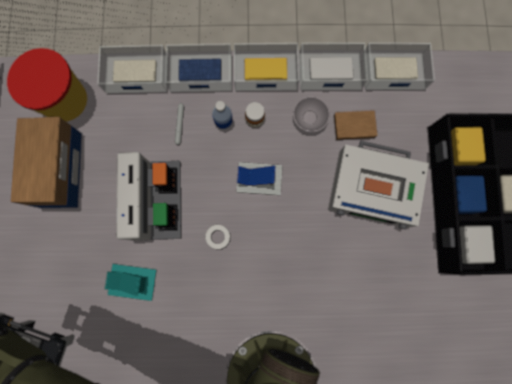

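The side view shows the green-capped battery at (175,153), the orange-capped one at (202,135), the blue rest at (262,200), the turquoise look-alike at (112,187) and the ventilator at (347,283). In the top view these are at (162,213), (160,174), (258,177), (130,282) and (380,185), with the green mark at (411,191).

What could be taken for the target:
- **Battery:** green cap side (175,153), orange spare (202,135), green mark (368,302). I choose (175,153).
- **Rest:** blue (262,200), turquoise (112,187). I choose the blue one.

```bash
cat > h.py <<'E'
import numpy as np,cv2
def load(n,i=0): return dict(np.load(f"pics/{n}{i}.npz"))
def ray(c,p):
    K=c["intrinsics"];d=np.array([float(c["k1"]),0,0,0,0])
    u=cv2.undistortPoints(np.array([[p]],float),K,d)[0,0]
    R=c["view"][:3,:3];o=-R.T@c["view"][:3,3]
    return o,R.T@np.array([u[0],u[1],1])
def onplane(c,p,z):
    o,d=ray(c,p);return o+d*(z-o[2])/d[2]
def tri(c1,p1,c2,p2):
    o1,d1=ray(c1,p1);o2,d2=ray(c2,p2)
    s=np.linalg.lstsq(np.c_[d1,-d2],o2-o1,rcond=None)[0]
    a=o1+s[0]*d1;b=o2+s[1]*d2
    return (a+b)/2,np.linalg.norm(a-b)
def cloud(c):
    v,u=np.mgrid[0:384,0:512];P=np.c_[u.ravel(),v.ravel()].astype(float)
    n=cv2.undistortPoints(P[:,None],c["intrinsics"],np.array([float(c["k1"]),0,0,0,0]))[:,0]
    z=c["range_z"].ravel()[:,None];q=np.c_[n,np.ones(len(n))]*z
    R=c["view"][:3,:3];return ((q-c["view"][:3,3])@R).reshape(384,512,3)
E
python3 - <<'E'
from h import *
s=load("side");t=load("top")
def cr(c,x,y,w,h,W,H): return cv2.resize(c["img"][y:y+h,x:x+w],(W,H),interpolation=cv2.INTER_CUBIC)
a=np.hstack([cr(s,130,100,100,100,300,300),cr(s,230,170,64,64,256,300)[:, :256],cr(s,285,225,130,120,244,300)])
b=np.hstack([cr(t,110,145,80,100,300,300),cr(t,230,150,60,55,256,300),cr(t,330,135,105,100,244,300)])
cv2.imwrite("pics/mos.png",np.vstack([a,b]))
hs=lambda c:cv2.cvtColor(c["img"],cv2.COLOR_BGR2HSV)
R={"green":((45,110,40),(75,255,255)),"orange":((3,150,80),(14,255,255)),"blue":((105,140,40),(125,255,255))}
for n,c in(("side",s),("top",t)):
    X=cloud(c)
    for k,(lo,hi) in R.items():
        m=cv2.inRange(hs(c),lo,hi)
        N,l,st,ce=cv2.connectedComponentsWithStats(m)
        for i in range(1,N):
            if st[i,4]>40: 
                P=X[l==i];print(n,k,st[i],np.round(ce[i],1),"med",np.round(np.median(P,0),3),"z",np.round(np.percentile(P[:,2],[5,95]),3))
E
```

```text
side green [163 143  21  17 214] [173.4 150.9] med [0.448 0.286 0.131] z [0.097 0.134]
side green [359 297  18  12  85] [367.5 302.2] med [ 0.506 -0.393  0.082] z [0.079 0.085]
side orange [191 126  20  15 164] [200.9 133.1] med [0.555 0.289 0.131] z [0.123 0.134]
side blue [  0   0  22  24 183] [10.5  8.5] med [ 0.58   2.046 -0.128] z [-0.207 -0.076]
side blue [ 128    0   99   39 1696] [164.7  12.7] med [ 1.531  2.046 -0.557] z [-0.643 -0.411]
side blue [ 28  46  18  40 239] [35.7 68.8] med [ 0.579  2.046 -0.544] z [-0.643 -0.402]
side blue [245 184  33  20 297] [257.5 195. ] med [0.56  0.06  0.041] z [0.024 0.087]
side blue [ 398  328   54   55 1492] [424.6 354.3] med [ 0.493 -0.559  0.095] z [0.09  0.098]
top green [409 184   5  15  50] [410.8 190.8] med [ 0.511 -0.394  0.082] z [0.079 0.086]
top green [153 203  15  23 299] [160.1 214.2] med [0.451 0.286 0.133] z [0.125 0.136]
top orange [152 163  15  22 306] [159.4 173.4] med [0.559 0.29  0.133] z [0.127 0.136]
top orange [365 180  26  14 211] [377.4 186.4] med [ 0.53  -0.31   0.053] z [0.05  0.057]
top blue [216 120  15   8  50] [223.9 124.5] med [0.717 0.124 0.049] z [0.032 0.062]
top blue [238 167  36  18 552] [255.9 175.7] med [0.564 0.034 0.046] z [0.024 0.083]
top blue [ 456  175   31   38 1053] [470.8 193.8] med [ 0.498 -0.557  0.096] z [0.09 0.1 ]
top blue [343 203  67  16  90] [375.3 210.6] med [ 0.458 -0.29   0.082] z [0.079 0.086]
```

View pics/mos.png

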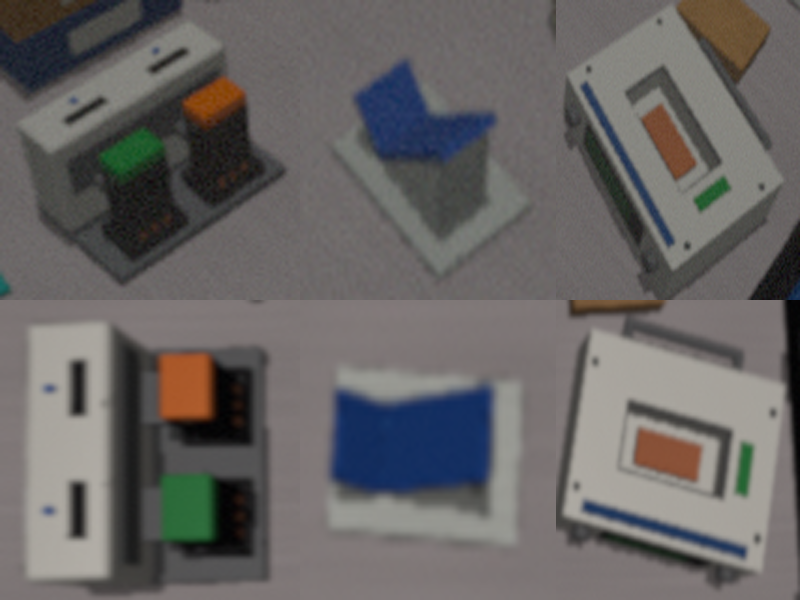

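The crops confirm the choice. The green-capped battery is in the nearer socket with its rib towards the housing at left (+y). The blue rest's high face is on the +y side, at crop (405,65). The ventilator's green mark is on its -y side, at crop (745,470). Next I measure poses in both views.

```bash
cat > meas.py <<'E'
from h import *
s=load("side");t=load("top")
hs=lambda c:cv2.cvtColor(c["img"],cv2.COLOR_BGR2HSV)
def comp(m,pt):
    N,l=cv2.connectedComponents(m);return (l==l[pt[1],pt[0]]).astype(np.uint8)
def rect(xy):
    (c,wh,a)=cv2.minAreaRect((np.array(xy)*1000).astype(np.float32));
    return np.round(c,1),np.round(wh,1),round(a,1)
def pl(c,px,z): return np.array([onplane(c,p,z)[:2] for p in px])
g=lambda c,lo,hi:cv2.inRange(hs(c),lo,hi)
print("== caps")
for nm,lo,hi,pt,ps in(("green",(45,110,40),(75,255,255),(160,214),(173,148)),("orange",(3,150,80),(14,255,255),(159,173),(201,131))):
    for c,p in((t,pt),(s,ps)):
        m=comp(g(c,lo,hi),p);X=cloud(c)
        if c is s: m=(m&(X[...,2]>.124)).astype(np.uint8)
        v,u=np.nonzero(m);print(nm,len(u),rect(pl(c,np.c_[u,v],.132)),"z top med",np.round(np.median(X[...,2][m>0]),4))
m=[(c,comp(g(c,(45,110,40),(75,255,255)),p)) for c,p in((t,(160,214)),(s,(173,148)))]
print("== housing top / charger base (cloud)")
for c in(t,s):
    X=cloud(c);b=(abs(X[...,2]-.133)<.006)&(X[...,1]>.325)&(X[...,1]<.43)&(X[...,0]<.66)&(X[...,0]>.36)
    print(rect(X[b][:,:2]),b.sum())
print("== vent")
for c,pc in((t,(377,187)),(s,(343,280))):
    X=cloud(c);b=(abs(X[...,2]-.081)<.006)&(abs(X[...,0]-.53)<.17)&(abs(X[...,1]+.3)<.17)
    b=comp(cv2.morphologyEx(b.astype(np.uint8),cv2.MORPH_OPEN,np.ones((3,3))),(345,200) if c is t else (310,270))
    v,u=np.nonzero(b);print("casing",rect(pl(c,np.c_[u,v],.08)),"z",np.round(np.median(X[b>0][:,2]),4))
    hsv=hs(c);w=((hsv[...,2]>135)&(hsv[...,1]<45)).astype(np.uint8)
    cs,h=cv2.findContours(w,cv2.RETR_CCOMP,cv2.CHAIN_APPROX_NONE)
    for k,q in enumerate(cs):
        if h[0][k][3]>=0 and cv2.contourArea(q)>120:
            r=rect(pl(c,q[:,0].astype(float),.08))
            if 40<max(r[1])<150 : print("hole",cv2.boundingRect(q),r)
    mk=comp(g(c,(45,110,40),(75,255,255)),(410,190) if c is t else (367,302));v,u=np.nonzero(mk);print("mark",rect(pl(c,np.c_[u,v],.08)))
    cu=comp(g(c,(3,110,60),(16,255,255)),pc);v,u=np.nonzero(cu);print("copper",rect(pl(c,np.c_[u,v],.052)))
print("== rest")
for c,p in((t,(256,175)),(s,(257,195))):
    mb=comp(g(c,(105,120,30),(125,255,255)),p);mb=cv2.erode(mb,np.ones((3,3),np.uint8));X=cloud(c);P=X[mb>0];P=P[(P[:,2]>.015)&(P[:,2]<.1)]
    A=P[P[:,1]>.065] ;B=P[P[:,1]<.02]
    pls=[]
    rng=np.random.default_rng(0);Q=P.copy()
    for k in range(2):
        best=0
        for _ in range(500):
            q=Q[rng.choice(len(Q),3,False)];n=np.cross(q[1]-q[0],q[2]-q[0]);L=np.linalg.norm(n)
            if L<1e-6: continue
            n/=L;i=abs((Q-q[0])@n)<.003
            if i.sum()>best:best=i.sum();bi=i
        W=Q[bi];ce=W.mean(0);n=np.linalg.svd(W-ce)[2][2];n*=np.sign(n[2]);pls.append((n,n@ce));print("plane",np.round(n,3),len(W),np.round(W.min(0),3),np.round(W.max(0),3));Q=Q[~bi]
    (n1,d1),(n2,d2)=pls;d=np.cross(n1,n2);d/=np.linalg.norm(d);d*=np.sign(d[0])
    print("line dir",np.round(d,3))
    x=.56;M=np.array([n1,n2,[1,0,0]]);print("vee at x=.56",np.round(np.linalg.solve(M,[d1,d2,x]),4),"x range",np.round(np.percentile(P[:,0],[1,99]),4))
E
python3 meas.py
```

```text
== caps
green 299 (array([450.9, 286. ]), array([58.6, 35.3]), 4.5) z top med 0.1331
green 190 (array([447. , 285.5]), array([58.8, 40. ]), 0.4) z top med 0.131
orange 306 (array([558.9, 291.3]), array([57.5, 37.3]), 1.1) z top med 0.1329
orange 22305 (array([667.1, 266.2]), array([1599.1, 2084.6]), 46.6) z top med 0.2757
== housing top / charger base (cloud)
(array([504.3, 372.9]), array([230.6,  60.9]), 1.6) 1934
(array([500.1, 371.6]), array([228.5,  68.7]), 0.3) 1020
== vent
casing (array([ 530.6, -311.4]), array([243., 183.]), 76.4) z 0.0813
hole (127, 204, 7, 22) (array([456., 381.]), array([58.1, 16.7]), 1.6)
hole (406, 181, 10, 21) (array([ 510.8, -393.9]), array([22.1, 56.1]), 76.4)
hole (362, 176, 32, 21) (array([ 525.5, -302.2]), array([86.3, 43.3]), 76.6)
hole (359, 167, 48, 36) (array([ 531.1, -312.5]), array([136.8,  74.6]), 76.2)
mark (array([ 510.9, -394.7]), array([ 9.1, 41.2]), 77.9)
copper (array([ 530. , -311.1]), array([76.3, 32.1]), 76.6)
casing (array([ 526.5, -311. ]), array([243.1, 184.5]), 76.0) z 0.0804
mark (array([ 508.4, -392.4]), array([11.4, 45.3]), 77.0)
copper (array([ 526.2, -311.5]), array([77.4, 33.7]), 76.2)
== rest
plane [0.069 0.702 0.709] 316 [ 0.543 -0.013  0.018] [0.586 0.057 0.088]
plane [-0.034 -0.725  0.688] 118 [0.548 0.057 0.024] [0.588 0.082 0.053]
line dir [ 0.997 -0.071 -0.026]
vee at x=.56 [0.56   0.0547 0.0214] x range [0.5433 0.5858]
plane [0.029 0.687 0.726] 116 [ 0.538 -0.014  0.019] [0.583 0.062 0.091]
plane [-0.052 -0.657  0.752] 84 [0.545 0.06  0.024] [0.584 0.082 0.044]
line dir [ 0.998 -0.06   0.016]
vee at x=.56 [0.56   0.0571 0.0234] x range [0.5387 0.5831]
```

The depth fits show that the long rest face climbs towards world -y, so the rest's frame is nearly the world's with a yaw of about -4°. The heights check: cap tops at 0.132, casing at 0.081, vee at 0.021–0.023. Next is a planning helper that prints rows for me to type.

```bash
cat > plan.py <<'E'
from h import *
from scipy.spatial.transform import Rotation as Ro
from station import ctrl
yd=np.deg2rad
Rb=Ro.from_euler("z",-3.9,degrees=True)
VEE=np.array([.5643,.0556,.0207])
bR=Rb*Ro.from_euler("x",45,degrees=True)          # battery on the rest
bO=VEE+bR.apply([0,.018,0])
def cols(x,z):
    x=np.array(x,float);z=np.array(z,float);return Ro.from_matrix(np.c_[x,np.cross(z,x),z])
def goal(p,R,n,grip,show=True):
    o=ctrl.get_obs();R0=Ro.from_euler("xyz",o["eef_rot"]);w=(R0.inv()*R).as_rotvec();d=np.array(p)-o["ee_pos"]
    print("d world mm",np.round(d*1e3,1),"rot tool deg",np.round(np.rad2deg(w),1),"q",np.round(o["qpos"],2))
    rows=[]
    for k in range(n):
        Rk=R0*Ro.from_rotvec(w*k/n);rows.append(" ".join(f"{v:g}" for v in np.r_[grip,np.round(Rk.inv().apply(d/n)/.03,2),np.round(np.rad2deg(w)/n/10,2)]))
    print("; ".join(rows))
E
python3 - <<'E'
from plan import *
c=np.deg2rad(1.8)
goal([.449,.286,.2],cols([-np.sin(c),np.cos(c),0],[0,0,-1]),13,1)
E
```

```text
d world mm [ 279.8 -237.1   -5. ] rot tool deg [-0.1  0.  70.3] q [ 1.19  0.3   1.52 -0.    1.32 -0.07]
1 -0.87 -0.36 0.01 -0 0 0.54; 1 -0.9 -0.27 0.01 -0 0 0.54; 1 -0.92 -0.19 0.01 -0 0 0.54; 1 -0.94 -0.1 0.01 -0 0 0.54; 1 -0.94 -0.01 0.01 -0 0 0.54; 1 -0.94 0.08 0.01 -0 0 0.54; 1 -0.93 0.16 0.01 -0 0 0.54; 1 -0.91 0.25 0.01 -0 0 0.54; 1 -0.88 0.34 0.01 -0 0 0.54; 1 -0.84 0.42 0.01 -0 0 0.54; 1 -0.8 0.49 0.01 -0 0 0.54; 1 -0.75 0.57 0.01 -0 0 0.54; 1 -0.69 0.64 0.01 -0 0 0.54
```

```bash
python3 -m inch '1 -0.87 -0.36 0 0 0 0.54; 1 -0.9 -0.27 0 0 0 0.54; 1 -0.92 -0.19 0 0 0 0.54; 1 -0.94 -0.1 0 0 0 0.54; 1 -0.94 0 0 0 0 0.54; 1 -0.94 0.08 0 0 0 0.54; 1 -0.93 0.16 0 0 0 0.54; 1 -0.91 0.25 0 0 0 0.54; 1 -0.88 0.34 0 0 0 0.54' 60
python3 -m inch '1 -0.84 0.42 0 0 0 0.54; 1 -0.8 0.49 0 0 0 0.54; 1 -0.75 0.57 0 0 0 0.54; 1 -0.69 0.64 0 0 0 0.54; 1 0 0 0 0 0 0'
python3 - <<'E'
from plan import *
c=np.deg2rad(1.8)
goal([.449,.286,.08],cols([-np.sin(c),np.cos(c),0],[0,0,-1]),5,1)
from station import camera
for n in("side","top"):
    c=camera(n);np.savez(f"pics/{n}1.npz",**c)
a=load("side",1)["img"][70:200,110:260];b=load("top",1)["img"][130:260,90:240]
cv2.imwrite("pics/g1.png",cv2.resize(np.hstack([a,b]),(800,347),interpolation=cv2.INTER_CUBIC))
E
```

```text
time_s: 1.23
ee_pos: [0.3642, 0.3585, 0.2052]
eef_rot: [-3.141, 0.0, 1.977]
force: [-0.6, -0.3, 0.2]
grip_width: 0.0939
grip_force: 0.0
time_s: 1.85
ee_pos: [0.4507, 0.2856, 0.205]
eef_rot: [-3.141, 0.0, 1.601]
force: [-0.6, -0.6, 0.6]
grip_width: 0.0944
grip_force: 0.0
d world mm [  -1.7    0.4 -125. ] rot tool deg [-0.   0.  -0.1] q [ 0.5   0.26  1.57 -0.    1.31  0.47]
1 0 -0.01 0.83 -0 0 -0; 1 0 -0.01 0.83 -0 0 -0; 1 0 -0.01 0.83 -0 0 -0; 1 0 -0.01 0.83 -0 0 -0; 1 0 -0.01 0.83 -0 0 -0
```

View pics/g1.png

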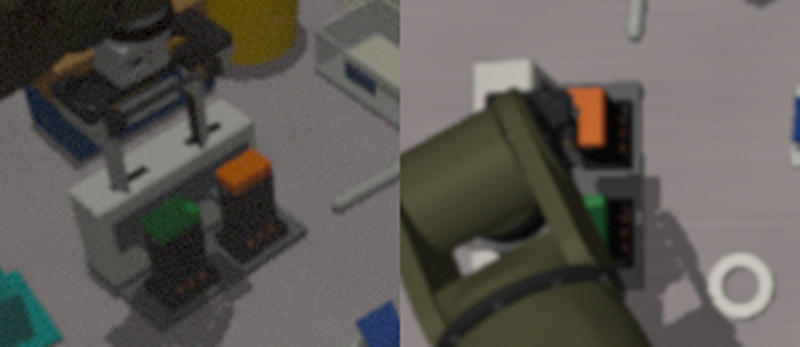

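The crop shows the open fingers at (118,185) and (198,140) straddling the green cap at (172,220) along the battery's broad direction. The orange one is clear, so I descend and grip.

```bash
python3 -m inch '1 0 -0.03 0.85 0 0 0; 1 0 0 0.85 0 0 0; 1 0 0 0.85 0 0 0; 1 0 0 0.85 0 0 0; 1 0 0 0.75 0 0 0; 1 0 0 0 0 0 0' 60
python3 -m inch '0.2 0 0 0 0 0 0; 0 0 0 0 0 0 0; -1 0 0 0 0 0 0; -1 0 0 0 0 0 0; -1 0 0 0 0 0 0; -1 0 0 0 0 0 0' 60
```

```text
time_s: 2.7
ee_pos: [0.4477, 0.2868, 0.0798]
eef_rot: [-3.139, 0.001, 1.606]
force: [0.3, -0.5, -0.4]
grip_width: 0.0941
grip_force: 0.0
time_s: 3.45
ee_pos: [0.4497, 0.2867, 0.0816]
eef_rot: [3.14, -0.001, 1.604]
force: [3.4, 1.0, 5.4]
grip_width: 0.0574
grip_force: 59.8
```

```bash
python3 -m inch '-1 0 0 -0.3 0 0 0; -1 0 0 -0.4 0 0 0; -1 0 0 -0.7 0 0 0; -1 0 0 -0.8 0 0 0; -1 0 0 -0.8 0 0 0; -1 0 0 -0.3 0 0 0; -1 0 0 0 0 0 0'
python3 - <<'E'
from plan import *
R=bR*cols([0,1,0],[0,0,-1])
p=bO+bR.apply([0,0,.068])
print("rest TCP",p)
goal(p+[0,0,.06],R,12,-1)
E
```

```text
time_s: 4.32
ee_pos: [0.4487, 0.2864, 0.1796]
eef_rot: [-3.141, 0.0, 1.604]
force: [-0.0, -0.4, -4.8]
grip_width: 0.0577
grip_force: 59.8
rest TCP [0.5618953  0.02032653 0.08151118]
d world mm [ 113.2 -266.1  -38.1] rot tool deg [-2.3 45.   5.5] q [0.5  0.28 1.6  0.   1.25 0.47]
-1 -0.75 0.29 0.11 -0.02 0.37 0.05; -1 -0.75 0.3 0.06 -0.02 0.37 0.05; -1 -0.75 0.3 0.01 -0.02 0.37 0.05; -1 -0.75 0.31 -0.04 -0.02 0.37 0.05; -1 -0.74 0.31 -0.09 -0.02 0.37 0.05; -1 -0.73 0.32 -0.13 -0.02 0.37 0.05; -1 -0.72 0.33 -0.18 -0.02 0.37 0.05; -1 -0.7 0.33 -0.23 -0.02 0.37 0.05; -1 -0.68 0.34 -0.27 -0.02 0.37 0.05; -1 -0.66 0.35 -0.31 -0.02 0.37 0.05; -1 -0.64 0.35 -0.35 -0.02 0.37 0.05; -1 -0.61 0.36 -0.39 -0.02 0.37 0.05
```

```bash
python3 -m inch '-1 -0.75 0.29 0.11 -0.02 0.37 0.05; -1 -0.75 0.3 0.06 -0.02 0.37 0.05; -1 -0.75 0.3 0.01 -0.02 0.37 0.05; -1 -0.75 0.31 -0.04 -0.02 0.37 0.05; -1 -0.74 0.31 -0.09 -0.02 0.37 0.05; -1 -0.73 0.32 -0.13 -0.02 0.37 0.05'
python3 -m inch '-1 -0.72 0.33 -0.18 -0.02 0.37 0.05; -1 -0.7 0.33 -0.23 -0.02 0.37 0.05; -1 -0.68 0.34 -0.27 -0.02 0.37 0.05; -1 -0.66 0.35 -0.31 -0.02 0.37 0.05; -1 -0.64 0.35 -0.35 -0.02 0.37 0.05; -1 -0.61 0.36 -0.39 -0.02 0.37 0.05; -1 0 0 0 0 0 0'
python3 - <<'E'
from plan import *
R=bR*cols([0,1,0],[0,0,-1])
p=bO+bR.apply([0,0,.069])
goal(p+[0,0,.012],R,4,-1)
from station import camera
for n in("side","top"):
    c=camera(n);np.savez(f"pics/{n}2.npz",**c)
a=load("side",2)["img"][120:250,180:330];b=load("top",2)["img"][110:240,190:340]
cv2.imwrite("pics/g2.png",cv2.resize(np.hstack([a,b]),(800,347),interpolation=cv2.INTER_CUBIC))
E
```

```text
time_s: 5.08
ee_pos: [0.5051, 0.1526, 0.1597]
eef_rot: [3.132, -0.389, 1.552]
force: [0.6, 0.4, -4.7]
grip_width: 0.0578
grip_force: 59.8
time_s: 5.95
ee_pos: [0.561, 0.0187, 0.1405]
eef_rot: [-3.135, -0.776, 1.486]
force: [-0.7, 0.6, -5.1]
grip_width: 0.0578
grip_force: 59.8
d world mm [  0.8   0.9 -46.3] rot tool deg [ 0.3  0.5 -0.7] q [-0.37  0.5   1.59  0.75  1.39 -0.56]
-1 -0.26 0.01 0.28 0.01 0.01 -0.02; -1 -0.27 0.01 0.28 0.01 0.01 -0.02; -1 -0.27 0.01 0.28 0.01 0.01 -0.02; -1 -0.27 0.01 0.28 0.01 0.01 -0.02
```

View pics/g2.png

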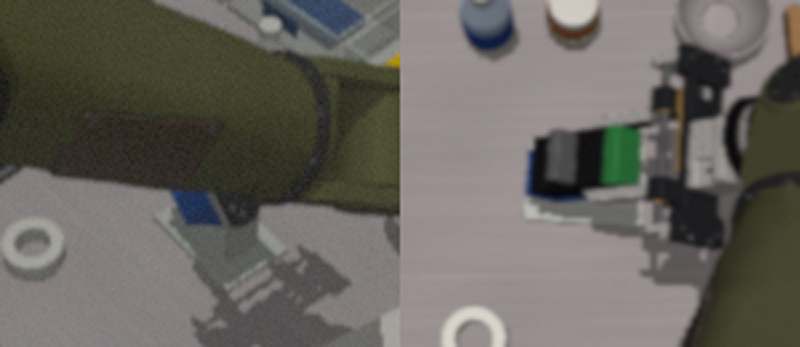

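The top crop shows the battery held at 45°, rib at (562,157) facing +y and cap at (620,155), over the blue rest. I check its in-hand position from the depth readings, then lower it.

```bash
python3 - <<'E'
from plan import *
t=load("top",2);X=cloud(t)
o=ctrl.get_obs();R=Ro.from_euler("xyz",o["eef_rot"]);B=R*cols([0,1,0],[0,0,-1]).inv()
O=o["ee_pos"]-B.apply([0,0,.069])
def proj(P):
    q=t["view"][:3,:3]@P+t["view"][:3,3];d=np.array([float(t["k1"]),0,0,0,0])
    return cv2.projectPoints(q[None,None],np.zeros(3),np.zeros(3),t["intrinsics"],d)[0].ravel()
print("exp rib px",proj(O+B.apply([0,.044,.06])),"cap side mid",proj(O+B.apply([0,.018,.111])))
hsv=cv2.cvtColor(t["img"],cv2.COLOR_BGR2HSV);m=cv2.inRange(hsv,(45,110,40),(75,255,255));m[:,:225]=0;m[:,300:]=0
P=B.inv().apply(X[m>0]-O)*1e3;print("cap pts batt frame pct5/50/95\n",np.round(np.percentile(P,[5,50,95],axis=0),1),(m>0).sum(), cv2.boundingRect(m))
b=B.inv().apply(X.reshape(-1,3)-O)*1e3
r=b[(abs(b[:,0])<32)&(b[:,1]>38)&(b[:,1]<52)&(abs(b[:,2]-60)<20)];print("rib\n",np.round(np.percentile(r,[5,50,95],axis=0),1),len(r))
E
python3 -m inch '-1 -0.26 0.01 0.28 0 0 0; -1 -0.27 0.01 0.28 0 0 0; -1 -0.27 0.01 0.28 0 0 0; -1 -0.24 0 0.24 0 0 0; -1 0 0 0 0 0 0'
```

```text
exp rib px [246.99153089 167.71327476] cap side mid [268.47638821 167.56512245]
cap pts batt frame pct5/50/95
 [[-25.3  -5.7 102.4]
 [ -1.6  16.5 119.6]
 [ 23.   21.3 122.9]] 278 (265, 158, 15, 21)
rib
 [[-22.   38.5  55.8]
 [  0.8  44.4  65.6]
 [ 22.8  47.3  69.3]] 109
time_s: 6.68
ee_pos: [0.5619, 0.0208, 0.0971]
eef_rot: [-3.138, -0.776, 1.491]
force: [0.7, -0.1, -5.2]
grip_width: 0.0576
grip_force: 59.8
```

```bash
python3 -m inch '-1 -0.1 0 0.1 0 0 0; -1 -0.1 0 0.1 0 0 0; -1 -0.05 0 0.05 0 0 0; -1 0 0 0 0 0 0'; python3 -m inch '-1 -0.04 0 0.04 0 0 0; -1 0 0 0 0 0 0'
```

```text
time_s: 7.18
ee_pos: [0.5622, 0.0206, 0.0873]
eef_rot: [-3.14, -0.776, 1.493]
force: [0.0, 0.3, -5.2]
grip_width: 0.0579
grip_force: 59.8
time_s: 7.42
ee_pos: [0.5622, 0.0205, 0.0856]
eef_rot: [-3.14, -0.776, 1.493]
force: [0.0, 0.0, -5.5]
grip_width: 0.0578
grip_force: 59.8
```

```bash
python3 -m inch '-1 -0.04 0 0.04 0 0 0; -1 0 0 0 0 0 0'; python3 -m inch '-1 -0.04 0 0.04 0 0 0; -1 0 0 0 0 0 0'
```

```text
time_s: 7.68
ee_pos: [0.5624, 0.0204, 0.0842]
eef_rot: [-3.141, -0.776, 1.493]
force: [-0.2, -2.0, -1.5]
grip_width: 0.0578
grip_force: 59.8
time_s: 7.92
ee_pos: [0.5627, 0.0201, 0.0836]
eef_rot: [3.14, -0.776, 1.494]
force: [-4.0, -6.9, 8.6]
grip_width: 0.0582
grip_force: 59.9
```

```bash
python3 -m inch '0.5 0 0 0 0 0 0; 1 0 0 0 0 0 0; 1 0 0 0 0 0 0; 1 0 0 0 0 0 0; 1 0 0 -0.3 0 0 0; 1 0 0 -0.8 0 0 0; 1 0 0 -1 0 0 0; 1 0 0 -1 0 0 0; 1 0 0 -0.8 0 0 0; 1 0 0 0 0 0 0'
python3 - <<'E'
from plan import *
from station import camera
for n in("side","top"):
    c=camera(n);np.savez(f"pics/{n}3.npz",**c)
a=load("side",3)["img"][120:250,180:330];b=load("top",3)["img"][110:240,190:340]
cv2.imwrite("pics/g3.png",cv2.resize(np.hstack([a,b]),(800,347),interpolation=cv2.INTER_CUBIC))
Rg=bR*cols([1,0,0],[0,-1,0])
p=bO+bR.apply([0,.022,.06])
print("rib TCP",p)
goal(p+[0,.06,.12],Rg,14,0)
E
```

```text
time_s: 9.18
ee_pos: [0.5564, -0.0624, 0.167]
eef_rot: [3.139, -0.775, 1.494]
force: [0.4, 0.4, 0.0]
grip_width: 0.0942
grip_force: 0.0
rib TCP [0.56333812 0.04149061 0.09141068]
d world mm [  7.5 162.3  46.1] rot tool deg [-68.8 -68.7  69. ] q [-0.49  0.52  1.5   0.7   1.52 -0.6 ]
0 0.35 -0.01 0.19 -0.49 -0.49 0.49; 0 0.36 -0.06 0.16 -0.49 -0.49 0.49; 0 0.37 -0.1 0.12 -0.49 -0.49 0.49; 0 0.37 -0.14 0.08 -0.49 -0.49 0.49; 0 0.36 -0.18 0.03 -0.49 -0.49 0.49; 0 0.34 -0.21 -0.01 -0.49 -0.49 0.49; 0 0.32 -0.23 -0.06 -0.49 -0.49 0.49; 0 0.29 -0.25 -0.11 -0.49 -0.49 0.49; 0 0.26 -0.27 -0.15 -0.49 -0.49 0.49; 0 0.22 -0.27 -0.2 -0.49 -0.49 0.49; 0 0.18 -0.27 -0.24 -0.49 -0.49 0.49; 0 0.13 -0.26 -0.27 -0.49 -0.49 0.49; 0 0.09 -0.25 -0.31 -0.49 -0.49 0.49; 0 0.04 -0.22 -0.33 -0.49 -0.49 0.49
```

View pics/g3.png

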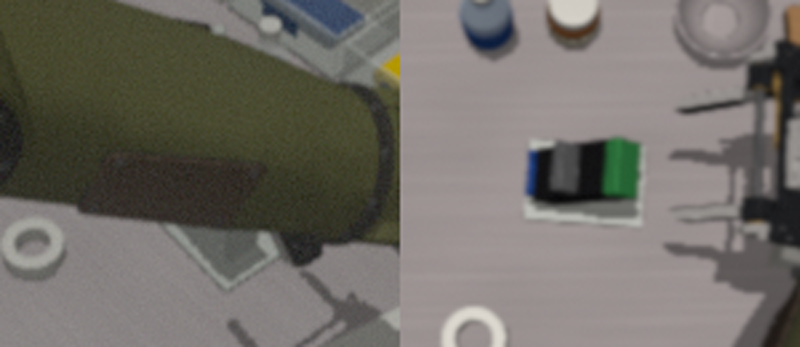

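The battery lies in the vee, released: rib at crop (565,165), cap at (622,168), blue short face visible at (531,172). I rise and swing the tool round to the +y side.

```bash
python3 -m inch '0 -0.7 0 -0.7 0 0 0; 0 0.35 -0.01 0.19 -0.49 -0.49 0.49; 0 0.36 -0.06 0.16 -0.49 -0.49 0.49; 0 0.37 -0.1 0.12 -0.49 -0.49 0.49; 0 0.37 -0.14 0.08 -0.49 -0.49 0.49; 0 0.36 -0.18 0.03 -0.49 -0.49 0.49; 0 0.34 -0.21 -0.01 -0.49 -0.49 0.49; 0 0.32 -0.23 -0.06 -0.49 -0.49 0.49; 0 0 0 0 0 0 0'
python3 - <<'E'
from plan import *
Rg=bR*cols([1,0,0],[0,-1,0])
p=bO+bR.apply([0,.022,.06])
goal(p+[0,.06,.12],Rg,8,0)
E
```

```text
time_s: 10.4
ee_pos: [0.5569, -0.0084, 0.188]
eef_rot: [2.902, -0.238, 0.759]
force: [0.1, 0.8, -1.0]
grip_width: 0.0469
grip_force: 0.0
d world mm [  6.5 109.9  23.5] rot tool deg [-34.9 -34.9  35.4] q [-0.09  0.15  1.79  0.02  0.87  0.74]
0 0.35 -0.3 -0.09 -0.44 -0.44 0.44; 0 0.32 -0.32 -0.14 -0.44 -0.44 0.44; 0 0.28 -0.33 -0.19 -0.44 -0.44 0.44; 0 0.24 -0.33 -0.23 -0.44 -0.44 0.44; 0 0.19 -0.33 -0.27 -0.44 -0.44 0.44; 0 0.14 -0.32 -0.31 -0.44 -0.44 0.44; 0 0.1 -0.3 -0.34 -0.44 -0.44 0.44; 0 0.05 -0.28 -0.37 -0.44 -0.44 0.44
```

```bash
python3 -m inch '0 0.35 -0.3 -0.09 -0.44 -0.44 0.44; 0 0.32 -0.32 -0.14 -0.44 -0.44 0.44; 0 0.28 -0.33 -0.19 -0.44 -0.44 0.44; 0 0.24 -0.33 -0.23 -0.44 -0.44 0.44; 0 0.19 -0.33 -0.27 -0.44 -0.44 0.44; 0 0.14 -0.32 -0.31 -0.44 -0.44 0.44; 0 0.1 -0.3 -0.34 -0.44 -0.44 0.44; 0 0.05 -0.28 -0.37 -0.44 -0.44 0.44; 0 0 0 0 0 0 0'
python3 - <<'E'
from plan import *
Rg=bR*cols([1,0,0],[0,-1,0])
p=bO+bR.apply([0,.022,.06])
goal(p+bR.apply([0,.07,0]),Rg,4,0)
from station import camera
for n in("side","top"):
    c=camera(n);np.savez(f"pics/{n}4.npz",**c)
X=cloud(load("side",4));t=load("side",4)
hsv=cv2.cvtColor(t["img"],cv2.COLOR_BGR2HSV);m=cv2.inRange(hsv,(45,110,40),(75,255,255));m[:,:225]=0;m[:,330:]=0
print((m>0).sum(),cv2.boundingRect(m))
if m.any():
    P=bR.inv().apply(X[m>0]-bO)*1e3;print(np.round(np.percentile(P,[5,50,95],axis=0),1))
a=load("side",4)["img"][100:250,180:330];b=load("top",4)["img"][100:250,190:340]
cv2.imwrite("pics/g4.png",cv2.resize(np.hstack([a,b]),(800,400),interpolation=cv2.INTER_CUBIC))
# rib & cap from picture 3 (top), battery frame of the expected lay
t=load("top",3);X=cloud(t);b=bR.inv().apply(X.reshape(-1,3)-bO)*1e3
r=b[(abs(b[:,0])<35)&(b[:,1]>40)&(b[:,1]<52)&(abs(b[:,2]-60)<15)];print("rib",np.round(np.percentile(r,[3,50,97],axis=0),1),len(r))
f=b[(abs(b[:,0])<35)&(b[:,1]>10)&(b[:,1]<26)&(b[:,2]>75)&(b[:,2]<125)];print("face",np.round(np.percentile(f,[3,50,97],axis=0),1),len(f))
E
```

```text
time_s: 11.52
ee_pos: [0.5641, 0.0993, 0.2087]
eef_rot: [2.351, 0.013, -0.069]
force: [0.1, -0.9, 0.6]
grip_width: 0.0468
grip_force: 0.0
d world mm [  2.6  -8.5 -67.7] rot tool deg [0.3 0.6 0.5] q [ 0.41  0.59  1.3  -0.68  1.67  2.12]
0 0.03 -0.35 0.45 0.01 0.01 0.01; 0 0.03 -0.35 0.45 0.01 0.01 0.01; 0 0.03 -0.35 0.45 0.01 0.01 0.01; 0 0.03 -0.35 0.45 0.01 0.01 0.01
237 (260, 183, 21, 20)
[[-29.7 -13.9 114.6]
 [ -7.    2.2 119.4]
 [ 18.9  18.2 123.5]]
rib [[-21.6  40.5  56.7]
 [  0.5  43.1  65. ]
 [ 24.5  45.5  70.8]] 78
face [[-27.4  11.   77. ]
 [ -0.3  16.8 102.3]
 [ 27.2  19.6 123.1]] 309
```

View pics/g4.png

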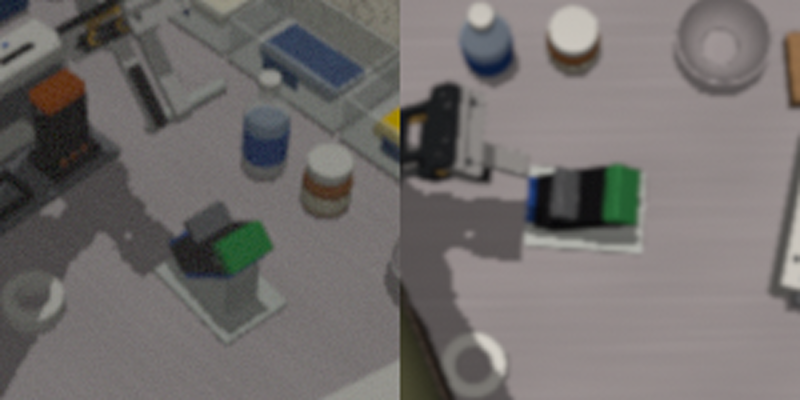

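The view shows the battery lying on the blue rest, rib up and towards the open fingers (right crop (508,158)). The depth readings agree with the expected lay to about 2 mm. I line up over the rib, then advance along the tool.

```bash
python3 -m inch '0 0.03 -0.35 0.45 0 0 0; 0 0.03 -0.35 0.45 0.03 0.06 0.05; 0 0.03 -0.35 0.45 0 0 0; 0 0.03 -0.3 0.45 0 0 0; 0 0 0 0 0 0 0'
python3 - <<'E'
from plan import *
Rg=bR*cols([1,0,0],[0,-1,0])
goal(bO+bR.apply([0,.022,.0615]),Rg,6,0)
E
```

```text
time_s: 12.25
ee_pos: [0.5671, 0.0883, 0.1434]
eef_rot: [2.354, -0.008, -0.071]
force: [-0.3, -0.3, -0.6]
grip_width: 0.047
grip_force: 0.0
d world mm [ -3.8 -47.9 -50.9] rot tool deg [ 0.1 -0.2 -0.4] q [ 0.39  0.64  1.37 -0.69  1.55  2.2 ]
0 -0 -0.01 0.39 0 -0 -0.01; 0 -0 -0.01 0.39 0 -0 -0.01; 0 -0 -0.01 0.39 0 -0 -0.01; 0 -0 -0.01 0.39 0 -0 -0.01; 0 -0 -0.01 0.39 0 -0 -0.01; 0 -0 -0.01 0.39 0 -0 -0.01
```

```bash
python3 -m inch '0 0 0 0.5 0 0 0; 0 0 0 0.5 0 0 0; 0 0 -0.02 0.5 0 0 0; 0 0 -0.02 0.4 0 0 0; 0 0 0 0.3 0 0 0; 0 0 0 0.1 0 0 0; 0 0 0 0 0 0 0'
python3 - <<'E'
from plan import *
Rg=bR*cols([1,0,0],[0,-1,0])
goal(bO+bR.apply([0,.022,.0615]),Rg,1,0)
E
```

```text
time_s: 13.12
ee_pos: [0.5647, 0.041, 0.0952]
eef_rot: [2.355, -0.011, -0.071]
force: [0.3, 0.1, -0.6]
grip_width: 0.0467
grip_force: 0.0
d world mm [-1.4 -0.5 -2.8] rot tool deg [ 0.1 -0.3 -0.5] q [ 0.32  0.66  1.46 -0.73  1.43  2.23]
0 -0.05 -0.05 0.08 0.01 -0.03 -0.05
```

```bash
python3 -m inch '0 -0.04 -0.05 0.1 0 0 0; 0 0 0 0.04 0 0 0; 0 0 0 0 0 0 0' 20; python3 -m inch '-0.4 0 0 0 0 0 0; -0.6 0 0 0 0 0 0; -1 0 0 0 0 0 0; -1 0 0 0 0 0 0' 20; python3 -m inch '-1 0 0 0 0 0 0; -1 0 0 0 0 0 0' 60
```

```text
time_s: 13.5
ee_pos: [0.5633, 0.0391, 0.0911]
eef_rot: [2.355, -0.011, -0.071]
force: [0.4, 0.4, 1.1]
grip_width: 0.0473
grip_force: 0.0
time_s: 14.0
ee_pos: [0.5633, 0.0392, 0.0909]
eef_rot: [2.356, -0.01, -0.071]
force: [0.5, -0.1, -4.7]
grip_width: 0.0138
grip_force: 20.0
time_s: 14.25
ee_pos: [0.5632, 0.0391, 0.0908]
eef_rot: [2.355, -0.01, -0.071]
force: [-0.5, -0.3, -5.6]
grip_width: 0.0137
grip_force: 60.0
```

```bash
python3 -m inch '-1 0 0.21 -0.21 0 0 0; -1 0 0.5 -0.5 0 0 0; -1 0 0.7 -0.7 0 0 0; -1 0 0.7 -0.7 0 0 0; -1 0 0.5 -0.5 0 0 0; -1 0 0 0 0 0 0'
python3 - <<'E'
from plan import *
a=np.deg2rad(-13.7)
goal([.5285,-.3113,.175],cols([np.cos(a),np.sin(a),0],[0,0,-1]),18,-1)
E
```

```text
time_s: 15.0
ee_pos: [0.5626, 0.0394, 0.2037]
eef_rot: [2.356, -0.014, -0.071]
force: [-0.0, 0.3, -5.2]
grip_width: 0.0138
grip_force: 60.0
d world mm [ -34.1 -350.7  -28.7] rot tool deg [44.8 -4.5  8.8] q [ 0.32  0.52  1.4  -0.72  1.57  2.1 ]
-1 -0.02 0.42 0.5 0.25 -0.03 0.05; -1 -0.01 0.45 0.48 0.25 -0.03 0.05; -1 -0.01 0.47 0.46 0.25 -0.03 0.05; -1 0 0.49 0.44 0.25 -0.03 0.05; -1 0.01 0.5 0.42 0.25 -0.03 0.05; -1 0.01 0.52 0.4 0.25 -0.03 0.05; -1 0.02 0.54 0.37 0.25 -0.03 0.05; -1 0.02 0.55 0.35 0.25 -0.03 0.05; -1 0.03 0.57 0.32 0.25 -0.03 0.05; -1 0.04 0.58 0.3 0.25 -0.03 0.05; -1 0.04 0.59 0.27 0.25 -0.03 0.05; -1 0.05 0.6 0.25 0.25 -0.03 0.05; -1 0.06 0.61 0.22 0.25 -0.03 0.05; -1 0.06 0.62 0.19 0.25 -0.03 0.05; -1 0.07 0.63 0.17 0.25 -0.03 0.05; -1 0.07 0.64 0.14 0.25 -0.03 0.05; -1 0.08 0.64 0.11 0.25 -0.03 0.05; -1 0.09 0.64 0.08 0.25 -0.03 0.05
```

```bash
python3 -m inch '-1 -0.02 0.42 0.5 0.25 -0.03 0.05; -1 -0.01 0.45 0.48 0.25 -0.03 0.05; -1 -0.01 0.47 0.46 0.25 -0.03 0.05; -1 0 0.49 0.44 0.25 -0.03 0.05; -1 0.01 0.5 0.42 0.25 -0.03 0.05; -1 0.01 0.52 0.4 0.25 -0.03 0.05; -1 0.02 0.54 0.37 0.25 -0.03 0.05; -1 0.02 0.55 0.35 0.25 -0.03 0.05; -1 0.03 0.57 0.32 0.25 -0.03 0.05'
python3 -m inch '-1 0.04 0.58 0.3 0.25 -0.03 0.05; -1 0.04 0.59 0.27 0.25 -0.03 0.05; -1 0.05 0.6 0.25 0.25 -0.03 0.05; -1 0.06 0.61 0.22 0.25 -0.03 0.05; -1 0.06 0.62 0.19 0.25 -0.03 0.05; -1 0.07 0.63 0.17 0.25 -0.03 0.05; -1 0.07 0.64 0.14 0.25 -0.03 0.05; -1 0.08 0.64 0.11 0.25 -0.03 0.05; -1 0.09 0.64 0.08 0.25 -0.03 0.05; -1 0 0 0 0 0 0'
python3 - <<'E'
from plan import *
a=np.deg2rad(-13.7)
goal([.5285,-.3113,.13],cols([np.cos(a),np.sin(a),0],[0,0,-1]),3,-1)
from station import camera
for n in("side","top"):
    c=camera(n);np.savez(f"pics/{n}5.npz",**c)
a=load("side",5)["img"][180:360,260:440];b=load("top",5)["img"][110:260,320:470]
cv2.imwrite("pics/g5.png",np.hstack([cv2.resize(x,(400,400),interpolation=cv2.INTER_CUBIC) for x in(a,b)]))
E
```

```text
time_s: 16.12
ee_pos: [0.5437, -0.1368, 0.1863]
eef_rot: [2.751, -0.013, -0.162]
force: [1.2, -0.2, -4.8]
grip_width: 0.0135
grip_force: 60.0
time_s: 17.38
ee_pos: [0.5249, -0.3122, 0.171]
eef_rot: [-3.14, 0.019, -0.25]
force: [-0.4, 0.2, -5.1]
grip_width: 0.0132
grip_force: 60.0
d world mm [  3.6   0.9 -41. ] rot tool deg [-0.1  1.1 -0.6] q [-0.59  0.47  1.36 -0.01  1.32  1.23]
-1 0.05 -0.02 0.46 -0 0.04 -0.02; -1 0.04 -0.02 0.46 -0 0.04 -0.02; -1 0.04 -0.02 0.46 -0 0.04 -0.02
```

View pics/g5.png

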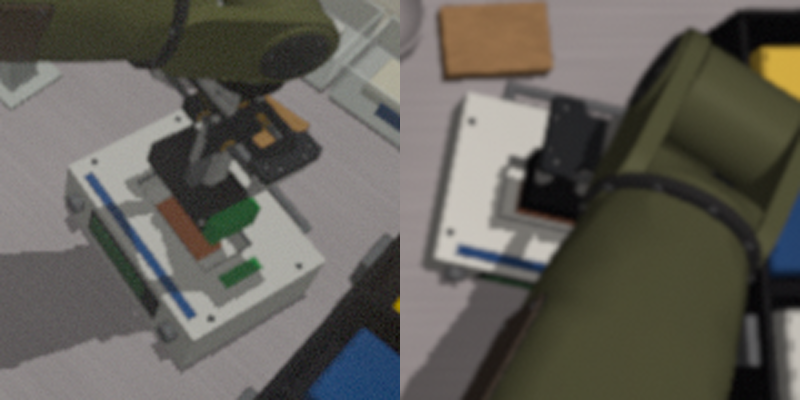

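The side crop shows the battery over the bay with its cap (230,215) towards the green mark (240,272). I level it, go lower and compare the cap with the bay in the same camera.

```bash
python3 -m inch '-1 0.07 -0.02 0.3 0 0.06 -0.03; -1 0.06 -0.02 0.3 0 0.05 -0.03; -1 0 0 0 0 0 0; -1 0 0 0 0 0 0'
cat > chk.py <<'E'
from plan import *
import sys
from station import camera
i=sys.argv[1]
c=camera("side");np.savez(f"pics/side{i}.npz",**c)
o=ctrl.get_obs();a=np.deg2rad(-13.7);Rg=cols([np.cos(a),np.sin(a),0],[0,0,-1])
print("ee",np.round(o["ee_pos"],4),"tilt/yaw err deg",np.round(np.rad2deg((Ro.from_euler("xyz",o["eef_rot"]).inv()*Rg).as_rotvec()),2))
V=Ro.from_euler("z",a)                     # vent frame seen by the side camera
VC=np.array([.5264,-.3112,0])
hsv=cv2.cvtColor(c["img"],cv2.COLOR_BGR2HSV);m=cv2.inRange(hsv,(45,110,30),(75,255,255));m[:,:330]=0
N,l,st,ce=cv2.connectedComponentsWithStats(m);X=cloud(c);zt=o["ee_pos"][2]-.004
for k in range(1,N):
    if st[k,4]>40:
        q=l==k;z=X[...,2][q];print("comp",st[k],"z",np.round(np.percentile(z,[5,50,95]),4))
        if z.max()>.1:
            # cap: end face bottom edge & top face edges through rays on the plane of the top face
            up=q&(X[...,2]>np.percentile(z,97)-.008)
            v,u=np.nonzero(up)
            P=np.array([onplane(c,p,zt) for p in np.c_[u,v].astype(float)])
            L=V.inv().apply(P-VC)*1e3
            print("cap top face, vent frame mm: x",np.round(np.percentile(L[:,0],[1,50,99]),1),"y",np.round(np.percentile(L[:,1],[1,50,99]),1),len(L),"rect",cv2.minAreaRect(P[:,:2].astype(np.float32)*1000))
        else:
            v,u=np.nonzero(q);P=np.array([onplane(c,p,.08) for p in np.c_[u,v].astype(float)]);L=V.inv().apply(P-VC)*1e3;print("mark x",np.round(np.percentile(L[:,0],[1,50,99]),1),"y",np.round(np.percentile(L[:,1],[1,50,99]),1))
E
python3 chk.py 6
```

```text
time_s: 17.98
ee_pos: [0.53, -0.3106, 0.1549]
eef_rot: [-3.141, -0.004, -0.237]
force: [-0.3, -0.3, -5.1]
grip_width: 0.0138
grip_force: 60.0
ee [ 0.53   -0.3107  0.155 ] tilt/yaw err deg [-0.03 -0.22  0.13]
comp [352 272  24  18 189] z [0.1335 0.1506 0.1543]
cap top face, vent frame mm: x [-29.   -1.4  26.7] y [-58.9 -50.8 -42.1] 140 rect ((513.0181884765625, -359.44122314453125), (17.501251220703125, 59.43051528930664), 78.60035705566406)
comp [360 297  16  11  62] z [0.0792 0.0823 0.085 ]
cap top face, vent frame mm: x [-51.3 -33.1 -12.9] y [-106.4 -102.1  -97.2] 61 rect ((471.2403564453125, -402.5097961425781), (9.311589241027832, 39.365726470947266), 75.71418762207031)
```

```bash
python3 -m inch '-1 0.035 0 0.3 0 -0.02 0.01; -1 0 0 0.4 0 0 0; -1 0 0 0.25 0 0 0; -1 0 0 0 0 0 0; -1 0 0 0 0 0 0'; python3 chk.py 7
```

```text
time_s: 18.65
ee_pos: [0.5311, -0.311, 0.1266]
eef_rot: [-3.141, -0.0, -0.239]
force: [0.8, -0.0, -4.5]
grip_width: 0.0136
grip_force: 60.0
ee [ 0.5311 -0.3111  0.1267] tilt/yaw err deg [-0.03 -0.03  0.03]
comp [350 278  23  17 184] z [0.1057 0.1222 0.1254]
cap top face, vent frame mm: x [-28.6  -1.9  26.6] y [-59.6 -51.1 -42.1] 145 rect ((512.7764892578125, -359.6965026855469), (18.85720443725586, 58.5814094543457), 76.42015838623047)
comp [360 297  16  11  67] z [0.0798 0.0823 0.0848]
mark x [-18.6   0.6  22.7] y [-88.5 -83.  -78.1]
```

```bash
python3 -m inch '-1 0.05 0 0.1 0 0 0; -1 0 0 0.1 0 0 0; -1 0 0 0.1 0 0 0; -1 0 0 0 0 0 0'; python3 -m inch '-1 0 0 0.08 0 0 0; -1 0 0 0.08 0 0 0; -1 0 0 0 0 0 0';
```

```text
time_s: 19.2
ee_pos: [0.5323, -0.3112, 0.1169]
eef_rot: [-3.141, 0.001, -0.239]
force: [0.1, 0.3, -6.1]
grip_width: 0.0138
grip_force: 60.0
time_s: 19.58
ee_pos: [0.5319, -0.3112, 0.1126]
eef_rot: [-3.141, 0.001, -0.239]
force: [-3.7, 0.9, -2.4]
grip_width: 0.0136
grip_force: 60.0
```

```bash
python3 -m inch '-1 -0.04 0 0 0 0 0; -1 0 0 0.05 0 0 0; -1 0 0 0 0 0 0'; python3 -m inch '-1 0 0 0.07 0 0 0; -1 0 0 0.07 0 0 0; -1 0 0 0 0 0 0'
```

```text
time_s: 19.95
ee_pos: [0.5313, -0.311, 0.1108]
eef_rot: [-3.141, 0.0, -0.239]
force: [-0.6, 0.2, -4.7]
grip_width: 0.0135
grip_force: 60.0
time_s: 20.32
ee_pos: [0.5312, -0.311, 0.1065]
eef_rot: [-3.141, 0.0, -0.239]
force: [0.1, -0.4, -5.6]
grip_width: 0.0135
grip_force: 60.0
```

Free again. I carry on down to the contact block, expected at a TCP height of about 0.092.

```bash
python3 -m inch '-1 0 0 0.1 0 0 0; -1 0 0 0.1 0 0 0; -1 0 0 0.1 0 0 0; -1 0 0 0.05 0 0 0; -1 0 0 0 0 0 0'; python3 -m inch '-1 0 0 0.06 0 0 0; -1 0 0 0.06 0 0 0; -1 0 0 0 0 0 0'
```

```text
time_s: 20.95
ee_pos: [0.5312, -0.311, 0.0961]
eef_rot: [-3.141, 0.0, -0.239]
force: [0.3, -0.0, -4.5]
grip_width: 0.0134
grip_force: 60.0
time_s: 21.32
ee_pos: [0.5312, -0.311, 0.0925]
eef_rot: [-3.141, 0.0, -0.239]
force: [0.3, 0.1, -5.1]
grip_width: 0.0136
grip_force: 60.0
```

```bash
python3 -m inch '-1 0 0 0.06 0 0 0; -1 0 0 0.06 0 0 0; -1 0 0 0 0 0 0'; python3 -m inch '-1 0 0 0.06 0 0 0; -1 0 0 0.06 0 0 0; -1 0 0 0 0 0 0'
```

```text
time_s: 21.7
ee_pos: [0.5314, -0.311, 0.0899]
eef_rot: [-3.141, -0.001, -0.238]
force: [-4.1, 1.6, 3.5]
grip_width: 0.0138
grip_force: 60.0
time_s: 22.08
ee_pos: [0.5314, -0.311, 0.0864]
eef_rot: [-3.141, -0.001, -0.238]
force: [-5.2, 3.1, 6.6]
grip_width: 0.0134
grip_force: 60.0
```

```bash
python3 -m inch '-1 0 0 0.05 0 0 0; -1 0 0 0 0 0 0'; python3 -m inch '-1 0 0 0.05 0 0 0; -1 0 0 0 0 0 0';  python3 -m inch '-1 0 0 0.04 0 0 0; -1 0 0 0 0 0 0'
```

```text
time_s: 22.32
ee_pos: [0.5314, -0.311, 0.085]
eef_rot: [-3.141, -0.001, -0.238]
force: [-4.4, 3.6, 7.8]
grip_width: 0.0139
grip_force: 60.0
time_s: 22.58
ee_pos: [0.5313, -0.311, 0.0836]
eef_rot: [-3.141, -0.001, -0.239]
force: [-7.1, 3.2, 7.7]
grip_width: 0.0133
grip_force: 60.0
time_s: 22.82
ee_pos: [0.5314, -0.311, 0.0833]
eef_rot: [-3.141, -0.001, -0.238]
force: [-10.4, 6.7, 18.5]
grip_width: 0.0133
grip_force: 60.0
```

```bash
python3 -m inch '-1 0 0 0.04 0 0 0; -1 0 0 0 0 0 0'; python3 -m inch '-1 0 0 0.03 0 0 0; -1 0 0 0 0 0 0'; python3 - <<'E'
from plan import *
from station import camera
c=camera("side");np.savez("pics/side8.npz",**c);X=cloud(c)
hsv=cv2.cvtColor(c["img"],cv2.COLOR_BGR2HSV);m=cv2.inRange(hsv,(45,110,30),(75,255,255));m[:,:330]=0
N,l,st,ce=cv2.connectedComponentsWithStats(m)
for k in range(1,N):
    if st[k,4]>30: print(st[k],np.round(np.percentile(X[...,2][l==k],[10,50,90]),4))
E
```

```text
time_s: 23.08
ee_pos: [0.5314, -0.3109, 0.0832]
eef_rot: [-3.141, -0.001, -0.238]
force: [-15.6, 10.0, 28.7]
grip_width: 0.0134
grip_force: 60.0
time_s: 23.32
ee_pos: [0.5314, -0.3109, 0.0832]
eef_rot: [-3.142, -0.001, -0.238]
force: [-19.2, 12.7, 35.8]
grip_width: 0.0139
grip_force: 60.0
[349 286  21  14 134] [0.077  0.0796 0.082 ]
[360 297  17  12  65] [0.0799 0.0823 0.0845]
```

```bash
python3 -m inch '-1 0 0 0.04 0 0 0; -1 0 0 0 0 0 0'; python3 -m inch '-1 0 0 -0.12 0 0 0; -1 0 0 0 0 0 0' 20; python3 -m inch '-0.3 0 0 0 0 0 0; 0 0 0 0 0 0 0; 0 0 0 0 0 0 0; 0 0 0 -0.2 0 0 0; 0 0 0 -0.5 0 0 0; 0 0 0 -0.9 0 0 0; 0 0 0 -1 0 0 0; 0 0 0 -1 0 0 0; 0 0 0 -0.5 0 0 0; 0 0 0 0 0 0 0'
```

```text
time_s: 23.62
ee_pos: [0.5315, -0.3109, 0.0831]
eef_rot: [3.142, -0.002, -0.238]
force: [-24.5, 15.4, 45.7]
grip_width: 0.0135
grip_force: 60.0
time_s: 23.88
ee_pos: [0.5317, -0.3111, 0.083]
eef_rot: [-3.141, -0.002, -0.239]
force: [-5.8, 5.3, 14.4]
grip_width: 0.0142
grip_force: 20.0
time_s: 25.12
ee_pos: [0.5315, -0.3112, 0.2055]
eef_rot: [-3.141, -0.002, -0.239]
force: [-0.9, 0.4, -0.5]
grip_width: 0.0466
grip_force: 0.0
```

```bash
python3 -m inch '0 0 -1 -0.2 0 0 0; 0 0 -1 -0.2 0 0 0; 0 0 -1 0 0 0 0; 0 0 -1 0 0 0 0; 0 0 -1 0 0 0 0; 0 0 -1 0 0 0 0; 0 0 -1 0 0 0 0; 0 0 -1 0 0 0 0; 0 0 0 0 0 0 0'; python3 - <<'E'
from plan import *
from station import camera
for n in("side","top"):
    c=camera(n);np.savez(f"pics/{n}9.npz",**c)
s=load("side",9);t=load("top",9)
cv2.imwrite("pics/g9.png",np.hstack([cv2.resize(x,(400,400),interpolation=cv2.INTER_CUBIC) for x in(s["img"][210:350,280:420],t["img"][125:235,325:435])]))
a=np.deg2rad(-13.7);V=Ro.from_euler("z",a)
for c,C in((s,[.5264,-.3112,0]),(t,[.5305,-.312,0])):
    X=cloud(c);L=V.inv().apply(X.reshape(-1,3)-C)*1e3
    f=lambda x0,x1,y0,y1:np.round(np.median(L[(L[:,0]>x0)&(L[:,0]<x1)&(L[:,1]>y0)&(L[:,1]<y1)&(L[:,2]<95)&(L[:,2]>40),2]),1)
    print("cap end",f(-26,26,-57,-44),"mid",f(-26,26,-40,-12),"tail",f(-26,26,12,57),"casing",f(-80,-65,-60,60),f(38,55,-60,60),f(-50,50,70,100))
E
```

```text
time_s: 26.25
ee_pos: [0.5878, -0.0763, 0.2154]
eef_rot: [-3.141, 0.002, -0.236]
force: [0.8, -0.6, -0.0]
grip_width: 0.047
grip_force: 0.0
cap end 79.8 mid 79.9 tail 80.7 casing 81.3 80.5 80.8
cap end 81.5 mid 81.1 tail 81.3 casing 82.1 81.2 81.2
```

View pics/g9.png

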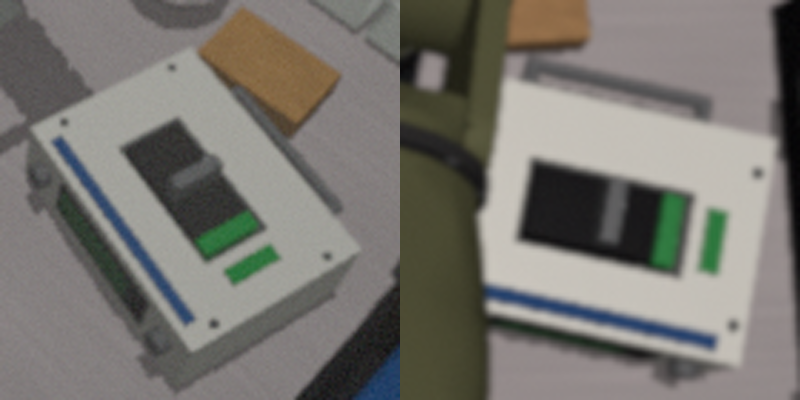

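The battery lies flush in the bay: both views read it within about 1 mm of the casing. Its rib is up (crop (195,172)) and the green cap (228,235) is beside the green mark (252,264). The gripper is clear, so I hand in.

```bash
python3 -c "
from station import ticket
print(ticket.hand_in())"
```

```text
the job is handed in; nothing more can be done
None
```

The green-capped battery was set down on the blue rest, picked up again by its rib and pressed flush into the ventilator's bay (rib up, cap towards the green mark); the job was handed in at about 26 s with the robot touching nothing, and no verdict came back.

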